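# Put a custom tray into the light-curing unit

## Robot

A 6-joint arm with a two-finger parallel gripper is mounted at the origin on the work surface. World frame = base frame: x ahead of the robot, y to its left, z up, the work surface at z = 0. Lengths are in m, angles in rad, forces in N, time in s.
With the tool pointing down it reaches from about 0.25 to 0.775 m from the base axis. Payload 4 kg.
Tool frame: the origin (TCP) lies midway between the tips of the shut fingers; the grasp point (between the pads) lies 19 mm behind it; z points along the fingers, y is the line along which they close (so a half turn about z gives the same grasp; the last joint's range is limited). The gripper opens to 94 mm and grips with 3 to 60 N. Pads are 16 mm wide; open, the fingers measure 119 mm over their backs; the gripper's body (75 mm by 177 mm) begins 78 mm behind the grasp point.
Start: joints at [1.102, 0.087, 1.371, -0, 1.684, -0.103], TCP at [0.197, 0.514, 0.206] pointing down, gripper open.
Joint ranges: [-3.1, 3.1], [-0.76, 2.03], [0.27, 2.55], [-1.08, 4.22], [0.17, 2.65], [-2.57, 2.57]. Speed limits (rad/s): [2.79, 2.79, 3.14, 3.14, 3.14, 3.14].

## Interface

Orientations are given as [roll, pitch, yaw] about the fixed x, y, z axes, in that order (R = Rz(yaw) Ry(pitch) Rx(roll)).
In Python, from bench import get_obs, snapshot, close_job gives the robot as it stands. The module is installed in compiled form; this text tells all that it offers.
- The arm moves only by the tool drive_tool, never from a script. Its argument "commands" is a list of rows, each a list of 6 numbers: the shift along the tool's x, y, z in units of 0.04 m (1.0 is 0.04 m), then the turn, a rotation vector about the tool's x, y, z in units of 0.1 rad (1.0 is 0.1 rad). In form: [[dx, dy, dz, wx, wy, wz], ...]. A call has 1 to 20 rows; each row shifts and turns the commanded pose from where the row before left it, along the tool's axes as they then stand; what a row does not reach is not made up. A row lasts 1/8 s, in which the tool goes at most 62.5 mm and 10.7 degrees, less where a joint would pass 70% of its speed; a pose out of reach is approached as far as the arm can. A call with a number of a shift or a turn outside -1 to 1 is refused whole. A call with a gripper value outside its range is refused whole. "gripper" is the closure, from 0 (fully open) to 1 (shut), set as the call begins (left out, the last holds). The fingers move at their own pace and stop on an object; the grip force is fixed at half the most. Time passes only in rows, so rows that do not move let the fingers close. It gives the time, the measured TCP pose, the force, the opening and the grip force at its end, in the units of the state.
- get_obs(): the state, without advancing time (a new reading comes with each control period).
- snapshot(name): name is "side" or "top"; returns a dict with "image" (480x640x3 uint8, blue, green, red), "range_z" (480x640 float32, m along the optical axis (not along the pixel's ray), 0 where there is no reading), "fx", "fy", "cx", "cy" (pixels), "rvec" (rotation vector, rad) and "tvec" (3), from world to camera coordinates, as OpenCV has them. Camera axes: x right, y down, z forward; pixel columns grow to the right and rows downward; lengths in m; the calibration is good to about 2 mm. A picture is of the moment at which its call begins.
- close_job(): hands the job in; it is judged then, once.
The state is a dict: "time": time; "joint_positions": joint angles; "qvel": joint speeds; "joint_torque": joint torques, N m; "tool_pos": TCP position; "ee_rot": TCP orientation; "wrist_force": force on the tool from outside, world axes, zero at the start; "wrist_torque": the same for the moment, N m; "width": finger opening in m; "finger_force": force on a finger pad.
Only numpy, scipy, OpenCV 4.12 (cv2) and the standard library are available. Lean on these libraries where they do the work, as an engineer would, in place of code of your own. Each camera call takes 0.05 s, during which the arm holds its last target. There are 200 camera calls.

## Task

Slide the orange thumb latch of the light-curing unit aside so that its cover springs open, set the plaster model that carries the blue resin tray down upright in the middle of the round plate inside, and press the cover shut until the latch catches it. The blue resin is still soft: hold the model by its plaster base, do not touch the tray, and do not let the model drop. Leave the other things on the bench where they are.

Things in the scene. Friction and masses are not known exactly. Their poses are not given: they have to be found in the camera images.
- curing_unit: Light-curing unit, a fixed white box 240 mm deep (x) by 210 mm wide (y), deck 100 mm above the bench. Origin at the centre of its underside; x from its front (robot side) to its rear, y to the left seen from the front, z up. The chamber under the cover is a well, x -60 to +70 mm, y -75 to +75 mm, floor 40 mm above the bench. Front deck: x -120 to -60 mm.
- plate (a point): Centre of the top of the round steel plate (90 mm diameter, 4 mm high) on the chamber floor; at (5, 0, 44) mm in the unit's frame.
- latch (a joint): Thumb latch on the front deck, m: 0 = home, its steel nose hooked over the pin at the cover's front edge; grows as it slides along the unit's +y (left, to the green mark) to its stop at 0.012. The cover is freed between 0.006 and 0.009: slide to the stop. A spring pushes it home (1 N at 0, 2 N at 0.012). The nose is bevelled on top: the pin of a closing cover pushes it aside and it snaps back.
- thumb_tab (a point): Centre of the top of the latch's orange thumb tab: 22 mm (unit x) by 12 mm (unit y), 16 mm high, top 122 mm above the bench, on a black slide whose top is at 106 mm. Latch home: at (-97, 60, 122) mm in the unit's frame. The deck is free for 39 mm on its +y side; on its -y side the low slide runs 37 mm to a steel nose block 26 mm above the deck.
- cover (a joint): Hinged cover, white frame, amber window, rad: 0 = shut, 1.6 = open, upright. Weighs 0.22 kg; a damped spring (0.45 N m shut, 0.13 N m open) swings it open in 1 s and keeps it open. To shut, push the outer face over and down: 3 N near the front edge, 5 to 8 N (15 N peaks if fast) below 0.12 rad where its pin moves the latch. Only at its stop, 0, does the latch snap back and hold it (0.005 rad).
- cover_hinge (a point): Middle of the cover's hinge axis, which runs along the unit's y, at (75, 0, 105) mm in the unit's frame, 105 mm above the bench.
- cover_edge (a point): Middle of the cover's front edge, on its outer (upper) face. The cover is a flat slab 10 mm thick, 166 mm wide, reaching 143 mm from the hinge axis, which lies in its mid-thickness. Shut: at (-68, 0, 110) mm in the unit's frame; open: 248 mm above the bench, upright over the hinge, outer face to the rear (+x). A 6 mm steel pin sticks 27 mm out of the edge at its middle.
- case_model: The model to cure: yellow plaster base 52 mm (x) by 60 mm (y), 22 mm high, with a 36 mm wide nose reaching to x = -34 mm; origin at the centre of its underside, z up, front to its -x. About 0.15 kg in all. Take it by the two flat 60 mm apart sides (across its y). It stands on a 3 mm dark bench mat.
- resin_tray: Soft blue custom tray fixed on top of case_model; same origin and axes as case_model. 46 mm wide (y), from 22 to 40 mm above the underside, x from -23 to +21 mm, with a 12 mm wide handle stub in front reaching to x = -43 mm. Not to be touched.
- plain_model: Bystander: white plaster model with teeth, same base size, 35 mm high, on the mat; origin at the centre of its underside.
- yellow_model: Bystander: yellow plaster model with teeth and no tray, same base size, 35 mm high, on the mat; origin at the centre of its underside.
- wax_knife: Bystander: wax knife 180 mm long with wooden handle, lying on the mat along its own x; origin under its middle.
- bur_block: Bystander: round grey bur stand, 84 mm diameter, 75 mm high with its burs; origin at the centre of its underside.
- monomer_bottle: Bystander: amber bottle, 48 mm diameter, 100 mm high; origin at the centre of its underside.
- pen_cup: Bystander: black cup with pens, 72 mm diameter, 156 mm high with the pens; origin at the centre of its underside.
- water_bottle: Bystander: green water bottle, 68 mm diameter, 200 mm high; origin at the centre of its underside.
- articulator: Bystander: red articulator with a mounted case, 85 by 100 mm, 95 mm high; origin at the centre of its underside.
Mind the look-alikes: they are no part of the job. Leave any green or red look-alike of the case_model alone.

How it is judged:
By the outcome, as a careful person would: the job done as asked, in the order asked, and still so for the second after the job is handed in, with the robot touching nothing.
It also fails if it takes over 72 s, if anything falls off the work surface, if the arm or the gripper's body presses on something with over 40 N, if the wrist force passes 120 N, or if a joint passes its speed limit or range.

## Working session

There is one attempt and no reset: what is moved stays moved. The work goes in short steps, Python scripts to look and compute and a tool call to move; the robot and the scene stay as the last step left them, time stands still between calls to the robot, and variables do not carry over. Pictures are saved under pics/ and viewed, at most 10 in all, crops included, and the job is handed in when it is done.

Besides the shell and the picture viewer there is one more tool, called after ">>>" by a JSON object that holds its "op" and its "data", one argument or row to a line. drive_tool: Moves the arm, as the interface text tells. Its arguments: {"type":"object","properties":{"commands":{"type":"array"},"gripper":{"type":"number"}},"required":["commands"]}

```bash
mkdir -p pics && cat > h.py <<'E'
import numpy as np, cv2, pickle
from bench import get_obs, snapshot, close_job
def cam(s):
    R,_=cv2.Rodrigues(np.array(s["rvec"],float)); return R,np.array(s["tvec"],float).ravel()
def cloud(s):
    R,t=cam(s); z=s["range_z"]; v,u=np.mgrid[:480,:640]
    P=np.stack([(u-s["cx"])/s["fx"]*z,(v-s["cy"])/s["fy"]*z,z],-1)
    W=(P-t)@R; W[z<=0]=np.nan; return W
def ray(s,u,v,h):
    R,t=cam(s); d=np.array([(u-s["cx"])/s["fx"],(v-s["cy"])/s["fy"],1])@R; c=-t@R
    return c+d*(h-c[2])/d[2]
def proj(s,p):
    R,t=cam(s); q=R@np.array(p)+t; return s["fx"]*q[0]/q[2]+s["cx"], s["fy"]*q[1]/q[2]+s["cy"]
def st():
    o=get_obs(); print({k:np.round(o[k],4).tolist() for k in("time","joint_positions","tool_pos","ee_rot","wrist_force","width","finger_force")})
E
python3 - <<'E'
from h import *
st()
for n in("top","side"):
    s=snapshot(n); pickle.dump(s,open(n+"0.pkl","wb")); cv2.imwrite(f"pics/{n}0.png",s["image"])
    R,t=cam(s); print(n,s["fx"],s["cx"],s["cy"],-t@R, R.round(2).tolist())
E
```

```text
{'time': 0.0, 'joint_positions': [1.1019, 0.0879, 1.3722, -0.0, 1.6836, -0.1031], 'tool_pos': [0.1965, 0.5131, 0.2043], 'ee_rot': [-3.1394, -0.0002, 2.7758], 'wrist_force': [-0.4348, -0.2211, 0.4367], 'width': 0.0941, 'finger_force': 0.0}
top 469.8538990795067 323.109162926538 242.58029820064036 [ 0.31984543 -0.1104498   1.39249761] [[-0.0, -1.0, -0.01], [-0.99, 0.0, -0.17], [0.17, 0.01, -0.99]]
side 513.4938663608694 309.38465487332985 238.10573228446103 [ 0.26866643 -1.35891215  1.17455855] [[0.98, -0.22, 0.0], [-0.13, -0.62, -0.77], [0.17, 0.75, -0.64]]
```

View pics/top0.png

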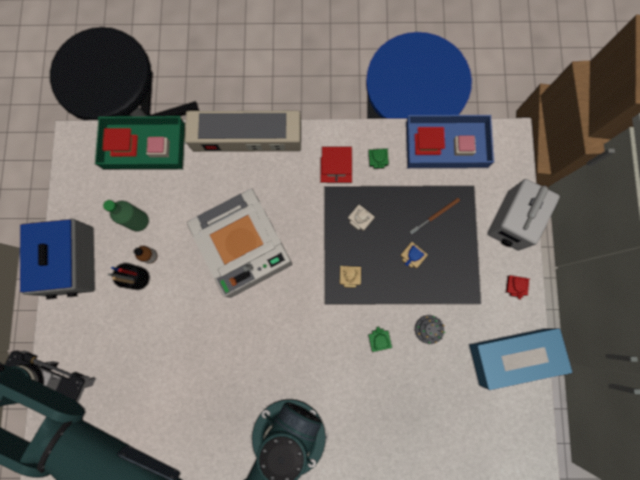

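View pics/side0.png

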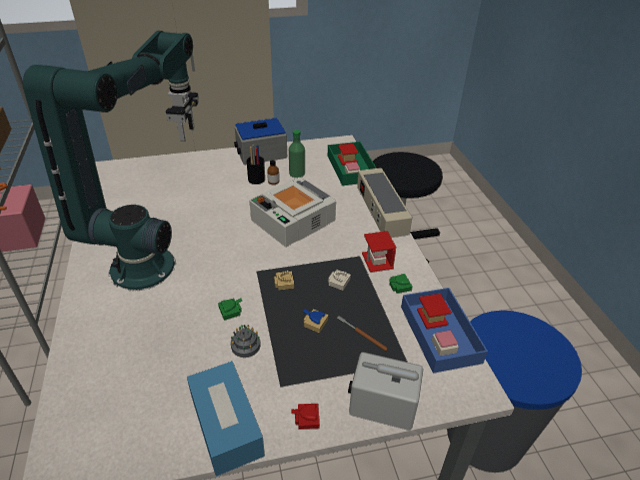

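Both views show the unit at top px (240,245) with the orange latch near (240,277). Candidates for the model:
- yellow base with blue tray at top (414,256), side (316,320)
- yellow model without a tray at top (349,276)
- white model at (360,217)
- green ones at (379,340) and (378,158)
- red one at (517,287)

By the description I choose (414,256), and check it in a close crop.

```bash
python3 - <<'E'
from h import *
T=pickle.load(open("top0.pkl","rb"));S=pickle.load(open("side0.pkl","rb"))
a=cv2.resize(T["image"][225:285,385:445],(400,400),interpolation=cv2.INTER_CUBIC)
b=cv2.resize(T["image"][185:300,180:295],(400,400),interpolation=cv2.INTER_CUBIC)
c=cv2.resize(S["image"][300:340,296:336],(400,400),interpolation=cv2.INTER_CUBIC)
d=cv2.resize(S["image"][170:250,245:345],(400,320),interpolation=cv2.INTER_CUBIC)[:200]
d=cv2.copyMakeBorder(d,0,0,0,0,0)
m=np.zeros((600,800,3),np.uint8); 
m[:300,:300]=cv2.resize(a,(300,300)); m[:300,300:600]=cv2.resize(c,(300,300)); m[300:,:300]=cv2.resize(b,(300,300)); m[300:500,300:700]=d
cv2.imwrite("pics/crops.png",m)
W=cloud(T)
# unit: points with z 85..115mm
reg=np.zeros((480,640),bool); reg[185:300,180:295]=1
k=reg&(W[...,2]>.085)&(W[...,2]<.12); p=W[k][:,:2].astype(np.float32)
r=cv2.minAreaRect(p*1000); print("unit rect",r, "z med",np.median(W[k][:,2]))
r=np.array(cv2.boxPoints(r)); print(r.round(1).tolist())
# case model
for n,s in(("top",T),("side",S)):
    w=cloud(s); h=cv2.cvtColor(s["image"],cv2.COLOR_BGR2HSV)
    box=(225,285,385,445) if n=="top" else (300,340,296,336)
    reg=np.zeros((480,640),bool); reg[box[0]:box[1],box[2]:box[3]]=1
    bl=reg&(h[...,0]>100)&(h[...,0]<130)&(h[...,1]>120)&(h[...,2]>60)
    ye=reg&(h[...,0]>10)&(h[...,0]<35)&(h[...,1]>60)&(h[...,2]>110)
    for q,mm in(("blue",bl),("yel",ye)):
        v,u=np.nonzero(mm); P=w[mm]; P=P[~np.isnan(P[:,0])]
        print(n,q,len(v),u.mean().round(1),v.mean().round(1),"cloud med",np.median(P,0).round(4),"z pct",np.percentile(P[:,2],[5,50,95]).round(4))
    P=w[reg]; P=P[(P[:,2]>.014)&(P[:,2]<.06)]
    P=P[np.linalg.norm(P[:,:2]-np.median(P[:,:2],0),axis=1)<.06]
    print(n,"all",cv2.minAreaRect((P[:,:2]*1000).astype(np.float32)))
# latch orange in top
h=cv2.cvtColor(T["image"],cv2.COLOR_BGR2HSV)
E
```

```text
unit rect ((543.1728515625, 140.2327423095703), (242.42320251464844, 210.2947235107422), 28.273908615112305) z med 0.10538466351077189
[[386.6000061035156, 175.39999389648438], [486.20001220703125, -9.800000190734863], [699.7000122070312, 105.0], [600.0999755859375, 290.29998779296875]]
top blue 138 413.9 254.8 cloud med [ 0.5108 -0.3616  0.0387] z pct [0.0336 0.0387 0.0434]
top yel 187 412.2 256.1 cloud med [ 0.5079 -0.3579  0.0241] z pct [0.0178 0.0241 0.0294]
top all ((508.3221130371094, -360.43353271484375), (59.977821350097656, 68.61386108398438), 49.50407028198242)
side blue 156 314.3 315.2 cloud med [ 0.5099 -0.3646  0.0363] z pct [0.0273 0.0363 0.0407]
side yel 152 314.4 321.1 cloud med [ 0.5041 -0.3768  0.0223] z pct [0.0079 0.0223 0.0283]
side all ((509.8908996582031, -362.30450439453125), (66.63255310058594, 69.5159912109375), 48.07141876220703)
```

View pics/crops.png

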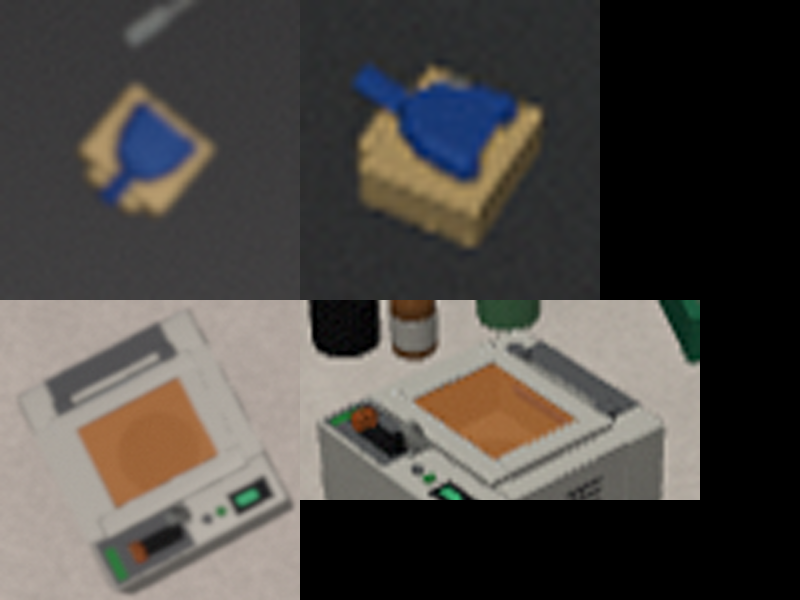

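The crop confirms it: yellow base with the blue tray, handle pointing to the lower left in the top view (model yaw about -41°). The latch's orange tab is at the left end by the green mark. Next I check the unit's pose against the tab, seen from both views.

```bash
cat >> h.py <<'E'
from scipy.spatial.transform import Rotation as Ro
UC=np.array([.5432,.1402]); UY=np.deg2rad(28.27)
def u2w(p):
    c,s=np.cos(UY),np.sin(UY); p=np.array(p,float)/1000
    return np.array([UC[0]+c*p[0]-s*p[1],UC[1]+s*p[0]+c*p[1],p[2]])
def w2u(w):
    c,s=np.cos(UY),np.sin(UY); d=np.array(w[:2])-UC
    return np.array([c*d[0]+s*d[1],-s*d[0]+c*d[1],w[2]])*1000
def go(pos,yaw):
    "delta in row units for tool-down target: shift along target-yaw tool axes, turn along current"
    o=get_obs(); Rc=Ro.from_euler("xyz",o["ee_rot"]); Rt=Ro.from_euler("xyz",[np.pi,0,yaw])
    print("shift (current axes)",(Rc.inv().apply(np.array(pos)-o["tool_pos"])/.04).round(2),"(target axes)",(Rt.inv().apply(np.array(pos)-o["tool_pos"])/.04).round(2),"turn",((Rc.inv()*Rt).as_rotvec()/.1).round(2))
def tri(s1,uv1,s2,uv2):
    Ps=[]
    for s in(s1,s2):
        R,t=cam(s); Ps.append(np.array([[s["fx"],0,s["cx"]],[0,s["fy"],s["cy"]],[0,0,1]])@np.c_[R,t])
    X=cv2.triangulatePoints(Ps[0],Ps[1],np.array(uv1,float).reshape(2,1),np.array(uv2,float).reshape(2,1)); return (X[:3]/X[3]).ravel()
E
python3 - <<'E'
from h import *
T=pickle.load(open("top0.pkl","rb"));S=pickle.load(open("side0.pkl","rb"))
uv=[]
for s,b in((T,(265,300,222,250)),(S,(185,212,250,275))):
    h=cv2.cvtColor(s["image"],cv2.COLOR_BGR2HSV); m=((h[...,0]<14)&(h[...,1]>150)&(h[...,2]>80))
    r=np.zeros_like(m); r[b[0]:b[1],b[2]:b[3]]=1; m&=r; v,u=np.nonzero(m); uv.append((u.mean(),v.mean())); w=cloud(s)[m]
    print(len(v),uv[-1],w2u(np.nanmedian(w,0)).round(1), "z95",np.nanpercentile(w[:,2],90).round(4))
X=tri(T,uv[0],S,uv[1]); print("tab tri",X.round(4),w2u(X).round(1))
print("expected px",proj(T,u2w((-97,60,118))),proj(S,u2w((-97,60,118))))
# amber window: centre on cover plane z=.105, both views -> orientation check
for s,b in((T,(200,275,200,275)),(S,(180,215,270,330))):
    h=cv2.cvtColor(s["image"],cv2.COLOR_BGR2HSV); m=((h[...,0]<20)&(h[...,1]>110)&(h[...,2]>100)).astype(np.uint8)
    r=np.zeros_like(m); r[b[0]:b[1],b[2]:b[3]]=1; m&=r; c=max(cv2.findContours(m,0,2)[0],key=cv2.contourArea)[:,0]
    p=np.array([w2u(ray(s,u,v,.108))[:2] for u,v in c],np.float32); print("window unit frame",cv2.minAreaRect(p))
go(u2w((-100,60,180)),UY+np.pi)
E
```

```text
26 (np.float64(232.96153846153845), np.float64(281.11538461538464)) [-98.2  59.2 122.5] z95 0.1255
25 (np.float64(261.08), np.float64(199.24)) [-99.7  56.8 114.8] z95 0.1198
tab tri [0.4305 0.1479 0.1103] [-95.6  60.1 110.3]
expected px (np.float64(232.69509166300577), np.float64(280.9097984494126)) (np.float64(260.40984489277673), np.float64(197.66874873927205))
window unit frame ((4.508232116699219, 1.2724075317382812), (117.98509216308594, 93.47917175292969), 89.96710968017578)
window unit frame ((2.999927520751953, -1.3833656311035156), (116.79725646972656, 93.39221954345703), 89.86944580078125)
shift (current axes) [-8.66 -6.52  0.62] (target axes) [ -0.72 -10.82   0.61] turn [-0.02 -0.01 -8.59]
```

The tab triangulates to unit (-96, 60), and the window centre is close to (4, 0), so the unit's pose is good to 1–2 mm. I turn the tool to the unit's axes and go above the tab with the fingers partly open.

>>> {"op": "drive_tool", "data": {
  "commands": [
    [0, 0, 0, 0, 0, -0.95],
    [0, 0, 0, 0, 0, -0.95],
    [0, 0, 0, 0, 0, -0.95],
    [0, 0, 0, 0, 0, -0.95],
    [0, 0, 0, 0, 0, -0.95],
    [0, 0, 0, 0, 0, -0.95],
    [0, 0, 0, 0, 0, -0.95],
    [0, 0, 0, 0, 0, -0.95],
    [0, 0, 0, 0, 0, -1],
    [0, -0.9, 0, 0, 0, 0],
    [0, -0.9, 0, 0, 0, 0],
    [0, -0.9, 0, 0, 0, 0],
    [0, -0.9, 0, 0, 0, 0],
    [0, -0.9, 0, 0, 0, 0],
    [0, -0.9, 0, 0, 0, 0],
    [0, -0.9, 0, 0, 0, 0],
    [0, -0.9, 0, 0, 0, 0],
    [0, -0.9, 0, 0, 0, 0],
    [0, -0.9, 0, 0, 0, 0]
  ],
  "gripper": 0.57
}}

```text
time: 2.48
tool_pos: [0.3676, 0.1955, 0.205]
ee_rot: [3.141, -0.001, -2.647]
wrist_force: [0.3, -0.3, 0.0]
width: 0.0403
finger_force: 0.0
```

```bash
python3 - <<'E'
from h import *
st(); go(u2w((-100,60,150)),UY+np.pi); print(w2u(get_obs()["tool_pos"]))
E
```

```text
{'time': 2.475, 'joint_positions': [0.3524, -0.2151, 1.657, 0.0001, 1.7004, -1.7127], 'tool_pos': [0.3676, 0.1955, 0.205], 'ee_rot': [3.1414, -0.0006, -2.6473], 'wrist_force': [0.3337, -0.2727, 0.005], 'width': 0.0403, 'finger_force': 0.0}
shift (current axes) [-0.71 -1.8   1.37] (target axes) [-0.71 -1.8   1.38] turn [ 0.   -0.01  0.01]
[-128.41485762  131.89841519  205.02540495]
```

>>> {"op": "drive_tool", "data": {
  "commands": [
    [-0.35, -0.9, 0, 0, 0, 0],
    [-0.35, -0.9, 0, 0, 0, 0],
    [0, 0, 0, 0, -1, 0],
    [0, 0, 0, 0, -1, 0],
    [0.12, 0, 0.57, 0, 0, 0],
    [0.12, 0, 0.57, 0, 0, 0],
    [0.12, 0, 0.57, 0, 0, 0],
    [0.09, 0, 0.45, 0, 0, 0],
    [0, 0, 0, 0, 0, 0]
  ]
}}

```text
time: 3.6
tool_pos: [0.4242, 0.1461, 0.115]
ee_rot: [3.14, 0.196, -2.648]
wrist_force: [0.3, 0.2, -0.5]
width: 0.0402
finger_force: 0.0
```

```bash
python3 - <<'E'
from h import *
st(); print(w2u(get_obs()["tool_pos"]))
E
```

```text
{'time': 3.6, 'joint_positions': [0.1525, -0.2618, 1.8863, 0.0686, 1.3336, -1.9223], 'tool_pos': [0.4242, 0.1461, 0.115], 'ee_rot': [3.1399, 0.1956, -2.6478], 'wrist_force': [0.3413, 0.1784, -0.4744], 'width': 0.0402, 'finger_force': 0.0}
[-101.99725199   61.54837015  114.97887244]
```

>>> {"op": "drive_tool", "data": {
  "commands": [
    [0, 0.15, 0, 0, 0, 0],
    [0, 0.15, 0, 0, 0, 0],
    [0, 0.15, 0, 0, 0, 0],
    [0, 0.1, 0, 0, 0, 0],
    [0, 0.05, 0, 0, 0, 0],
    [0, 0.04, 0, 0, 0, 0],
    [0, 0, 0, 0, 0, 0],
    [0, 0, 0, 0, 0, 0]
  ]
}}

```text
time: 4.6
tool_pos: [0.4137, 0.1689, 0.1172]
ee_rot: [3.141, 0.2, -2.648]
wrist_force: [1.4, -1.1, 0.4]
width: 0.0403
finger_force: 0.9
```

```bash
python3 - <<'E'
from h import *
st(); print(w2u(get_obs()["tool_pos"]))
W=cloud(snapshot("side")); U=W.reshape(-1,3); U=U[~np.isnan(U[:,0])]
U=np.c_[(np.c_[U[:,:2]]-UC)@np.array([[np.cos(UY),-np.sin(UY)],[np.sin(UY),np.cos(UY)]]),U[:,2]]*1000
k=(U[:,0]>-50)&(U[:,0]<110)&(abs(U[:,1])<80)&(U[:,2]>125)
print(k.sum(), np.median(U[k],0) if k.any() else "", U[k][:,2].max() if k.any() else "")
E
```

```text
{'time': 4.6, 'joint_positions': [0.2174, -0.273, 1.8909, 0.0561, 1.3315, -1.8555], 'tool_pos': [0.4137, 0.1689, 0.1172], 'ee_rot': [3.1414, 0.2, -2.6476], 'wrist_force': [1.412, -1.0813, 0.3973], 'width': 0.0403, 'finger_force': 0.8872}
[-100.43193035   86.59160492  117.20490397]
193 [-27.85634705  -1.77973948 190.83080344] 207.36231919636813
```

The latch is at its stop and the cover is swinging up. I wait briefly, then back off along the tilted tool axis and straighten.

>>> {"op": "drive_tool", "data": {
  "commands": [
    [0, 0, 0, 0, 0, 0],
    [0, 0, 0, 0, 0, 0],
    [0, 0, 0, 0, 0, 0],
    [0, 0, 0, 0, 0, 0],
    [0, -0.05, 0, 0, 0, 0],
    [0, 0, -0.8, 0, 0, 0],
    [0, 0, -0.9, 0, 0, 0],
    [0, 0, -1, 0, 0, 0],
    [0, 0, -0.5, 0, 1, 0],
    [0, 0, 0, 0, 1, 0]
  ],
  "gripper": 0
}}

```text
time: 5.9
tool_pos: [0.3931, 0.1551, 0.2458]
ee_rot: [-3.14, 0.003, -2.648]
wrist_force: [-0.8, 0.4, -0.2]
width: 0.0942
finger_force: 0.0
```

```bash
cat >> h.py <<'E'
def cover(name="side"):
    s=snapshot(name); U=cloud(s).reshape(-1,3); U=U[~np.isnan(U[:,0])]
    U=np.c_[(U[:,:2]-UC)@np.array([[np.cos(UY),-np.sin(UY)],[np.sin(UY),np.cos(UY)]]),U[:,2]]*1000
    k=(U[:,0]>-110)&(U[:,0]<110)&(abs(U[:,1])<80)&(U[:,2]>125)
    print("cover pts",k.sum(), np.median(U[k],0).round(1), np.percentile(U[k][:,2],98).round(1)) if k.any() else print("no pts above 125"); return s
E
python3 - <<'E'
from h import *
st(); print(w2u(get_obs()["tool_pos"])); cover()
go((.515,-.366,.12),np.deg2rad(-41)+np.pi)
E
```

```text
{'time': 5.9, 'joint_positions': [0.242, -0.2067, 1.5701, -0.0006, 1.775, -1.8227], 'tool_pos': [0.3931, 0.1551, 0.2458], 'ee_rot': [-3.1403, 0.0029, -2.6478], 'wrist_force': [-0.8191, 0.3658, -0.2165], 'width': 0.0942, 'finger_force': 0.0}
[-125.15015674   84.25055856  245.78961121]
cover pts 1140 [ 72.8   7.8 205.2] 594.1
shift (current axes) [  3.52 -12.92   3.09] (target axes) [-10.84  -7.86   3.08] turn [-1.00e-02 -2.00e-02  1.21e+01]
```

The cover is open and upright. Now over to the model.

>>> {"op": "drive_tool", "data": {
  "commands": [
    [0.27, -1, 0, 0, 0, 0],
    [0.27, -1, 0, 0, 0, 0],
    [0.27, -1, 0, 0, 0, 0],
    [0.27, -1, 0, 0, 0, 0],
    [0.27, -1, 0, 0, 0, 0],
    [0.27, -1, 0, 0, 0, 0],
    [0.27, -1, 0, 0, 0, 0],
    [0.27, -1, 0, 0, 0, 0],
    [0.27, -1, 0, 0, 0, 0],
    [0.27, -1, 0, 0, 0, 0],
    [0.27, -1, 0, 0, 0, 0],
    [0.27, -1, 0, 0, 0, 0],
    [0.27, -0.9, 0, 0, 0, 0]
  ]
}}

```text
time: 7.58
tool_pos: [0.5399, -0.3142, 0.2421]
ee_rot: [-3.119, -0.031, -2.751]
wrist_force: [-0.0, -0.1, -0.3]
width: 0.0938
finger_force: 0.0
```

>>> {"op": "drive_tool", "data": {
  "commands": [
    [0, 0, 0.2, 0, 0, 1],
    [0, 0, 0.2, 0, 0, 1],
    [0, 0, 0.2, 0, 0, 1],
    [0, 0, 0.2, 0, 0, 1],
    [0, 0, 0.2, 0, 0, 1],
    [0, 0, 0.2, 0, 0, 1],
    [0, 0, 0.2, 0, 0, 1],
    [0, 0, 0.2, 0, 0, 1],
    [0, 0, 0.2, 0, 0, 1],
    [0, 0, 0.2, 0, 0, 1],
    [0, 0, 0.2, 0, 0, 1],
    [0, 0, 0.2, 0, 0, 1],
    [0, 0, 0, 0, 0, 0]
  ]
}}

```text
time: 9.2
tool_pos: [0.5371, -0.316, 0.1457]
ee_rot: [-3.104, 0.008, 2.335]
wrist_force: [1.4, 0.3, -0.4]
width: 0.0937
finger_force: 0.0
```

```bash
python3 - <<'E'
from h import *
st(); go((.515,-.366,.009),np.deg2rad(-41)+np.pi)
s=cover("side"); pickle.dump(s,open("s1.pkl","wb")); t=snapshot("top")
p=proj(s,(.515,-.366,.03)); u,v=int(p[0]),int(p[1]); a=cv2.resize(s["image"][v-50:v+40,u-60:u+60],(800,600),interpolation=cv2.INTER_CUBIC); cv2.imwrite("pics/near.png",a)
E
```

```text
{'time': 9.2, 'joint_positions': [-0.6013, 0.2696, 1.2785, -0.0381, 1.5931, -1.3659], 'tool_pos': [0.5371, -0.316, 0.1457], 'ee_rot': [-3.1044, 0.0081, 2.3346], 'wrist_force': [1.4063, 0.3006, -0.4461], 'width': 0.0937, 'finger_force': 0.0}
shift (current axes) [-0.49 -1.13  3.47] (target axes) [-0.4  -1.3   3.42] turn [-0.38  0.06 -0.92]
cover pts 1 [-87.6  -7.5 127.1] 127.1
```

View pics/near.png

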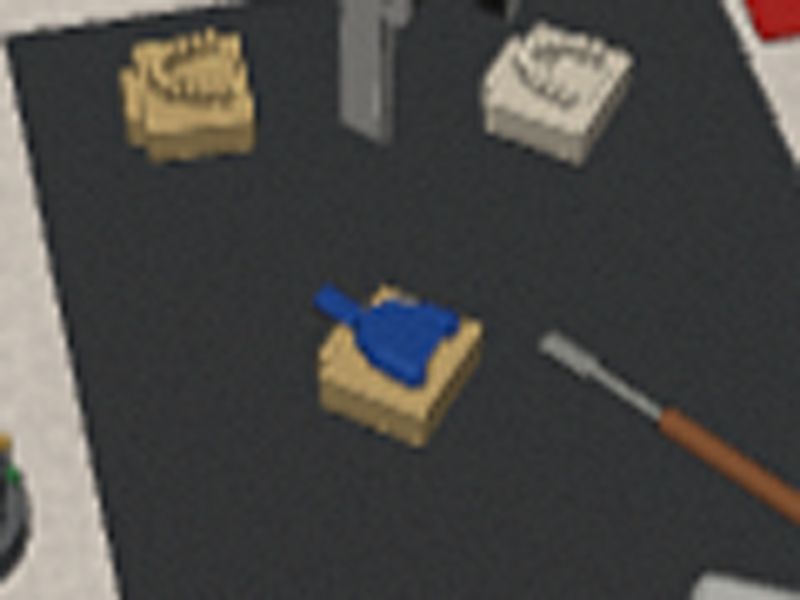

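The crop shows the model at its measured place, at about (400,370), with clear space on both flat sides. The knife lies behind it. I correct the offset and angle.

>>> {"op": "drive_tool", "data": {
  "commands": [
    [0, 0, 0, -0.19, 0.03, -0.46],
    [0, 0, 0, -0.19, 0.03, -0.46],
    [-0.2, -0.65, 0, 0, 0, 0],
    [-0.2, -0.65, 0, 0, 0, 0],
    [0, 0, 0.6, 0, 0, 0],
    [0, 0, 0.6, 0, 0, 0],
    [0, 0, 0, 0, 0, 0]
  ]
}}

```text
time: 10.18
tool_pos: [0.5147, -0.3655, 0.0969]
ee_rot: [3.141, -0.002, 2.426]
wrist_force: [-0.4, -0.2, 0.0]
width: 0.0937
finger_force: 0.0
```

```bash
python3 - <<'E'
from h import *
st(); go((.515,-.366,.009),np.deg2rad(-41)+np.pi)
s=cover("top"); t=snapshot("side")
out=np.zeros((600,800,3),np.uint8)
for i,x in enumerate((s,t)):
    p=proj(x,(.515,-.366,.03)); u,v=int(p[0]),int(p[1]); out[:400,i*400:i*400+400]=cv2.resize(x["image"][v-40:v+40,u-40:u+40],(400,400),interpolation=cv2.INTER_CUBIC)
cv2.imwrite("pics/near2.png",out[:400])
E
```

```text
{'time': 10.175, 'joint_positions': [-0.7074, 0.3101, 1.325, 0.0004, 1.5082, -1.5627], 'tool_pos': [0.5147, -0.3655, 0.0969], 'ee_rot': [3.1412, -0.0017, 2.4261], 'wrist_force': [-0.4386, -0.2224, 0.0026], 'width': 0.0937, 'finger_force': 0.0}
shift (current axes) [-0.02 -0.01  2.2 ] (target axes) [-0.01 -0.01  2.2 ] turn [ 0.   -0.02  0.  ]
cover pts 1227 [ 74.    2.2 199.4] 251.4
```

View pics/near2.png

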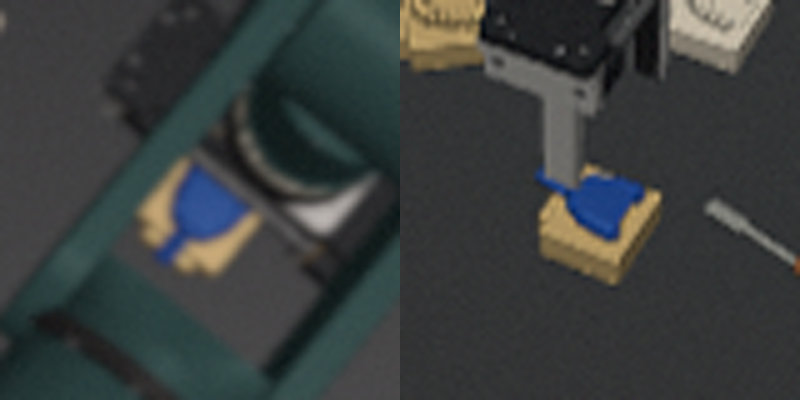

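```bash
python3 - <<'E'
from h import *
o=get_obs(); R=Ro.from_euler("xyz",o["ee_rot"]); t=pickle.load(open("side0.pkl","rb")); T=pickle.load(open("top0.pkl","rb"))
for n,x,off in(("side",t,400),("top",T,0)):
    p=proj(x,(.515,-.366,.03)); u,v=int(p[0]),int(p[1])
    for lab,q in (("finger+",o["tool_pos"]+R.apply([0,.053,0])),("finger-",o["tool_pos"]+R.apply([0,-.053,0])),("model",[.515,-.366,.025])):
        a=proj(x,q); print(n,lab,round(off+(a[0]-u+40)*5),round((a[1]-v+40)*5))
E
```

```text
side finger+ 646 62
side finger- 560 181
side model 600 208
top finger+ 154 122
top finger- 303 246
top model 202 205
```

The fingers project where they should, straddling the two flat sides with the tray handle between them. Descend and grip.

>>> {"op": "drive_tool", "data": {
  "commands": [
    [0, 0, 0.6, 0, 0, 0],
    [0, 0, 0.6, 0, 0, 0],
    [0, 0, 0.5, 0, 0, 0],
    [0, 0, 0.4, 0, 0, 0],
    [0, 0, 0.1, 0, 0, 0],
    [0, 0, 0, 0, 0, 0]
  ]
}}

```text
time: 11.02
tool_pos: [0.5163, -0.3666, 0.0113]
ee_rot: [3.141, 0.003, 2.425]
wrist_force: [-0.0, 0.1, 0.9]
width: 0.094
finger_force: 0.0
```

>>> {"op": "drive_tool", "data": {
  "commands": [
    [0, 0, 0, 0, 0, 0],
    [0, 0, 0, 0, 0, 0],
    [0, 0, 0, 0, 0, 0],
    [0, 0, 0, 0, 0, 0],
    [0, 0, 0, 0, 0, 0],
    [0, 0, 0, 0, 0, 0]
  ],
  "gripper": 0.6
}}

```text
time: 11.78
tool_pos: [0.5162, -0.3666, 0.0114]
ee_rot: [3.141, 0.003, 2.425]
wrist_force: [0.4, 0.3, 1.3]
width: 0.0599
finger_force: 30.0
```

>>> {"op": "drive_tool", "data": {
  "commands": [
    [0, 0, -0.3, 0, 0, 0],
    [0, 0, -0.6, 0, 0, 0],
    [0, 0, -0.8, 0, 0, 0],
    [0, 0, -0.8, 0, 0, 0],
    [0, 0, -0.8, 0, 0, 0],
    [0, 0, -0.8, 0, 0, 0],
    [0, 0, -0.7, 0, 0, 0],
    [0, 0, 0, 0, 0, 0]
  ]
}}

```text
time: 12.78
tool_pos: [0.5168, -0.367, 0.2067]
ee_rot: [3.141, 0.009, 2.425]
wrist_force: [0.1, -0.2, -0.7]
width: 0.0595
finger_force: 30.0
```

```bash
python3 - <<'E'
from h import *
st(); go(u2w((5,0,200)),UY+np.pi)
s=snapshot("side"); o=get_obs(); p=proj(s,o["tool_pos"]); u,v=int(p[0]),int(p[1])
cv2.imwrite("pics/held.png",cv2.resize(s["image"][v-40:v+40,u-40:u+40],(400,400),interpolation=cv2.INTER_CUBIC))
h=cv2.cvtColor(s["image"],cv2.COLOR_BGR2HSV); m=(h[...,0]>100)&(h[...,0]<130)&(h[...,1]>120)&(h[...,2]>60); b=np.zeros_like(m); b[v-40:v+40,u-40:u+40]=1; m&=b
P=cloud(s)[m]; R=Ro.from_euler("xyz",o["ee_rot"]); print("tray in tool frame",(R.inv().apply(np.nanmedian(P,0)-o["tool_pos"])*1000).round(1),m.sum())
E
```

```text
{'time': 12.775, 'joint_positions': [-0.7071, 0.2681, 1.1593, 0.0003, 1.7049, -1.5617], 'tool_pos': [0.5168, -0.367, 0.2067], 'ee_rot': [3.1412, 0.0093, 2.4254], 'wrist_force': [0.0541, -0.2082, -0.7337], 'width': 0.0595, 'finger_force': 29.9835}
shift (current axes) [ 7.78 10.12  0.1 ] (target axes) [-6.71 10.85  0.17] turn [ -0.05   0.08 -12.1 ]
tray in tool frame [ -7.4  -1.6 -27.1] 86
```

View pics/held.png

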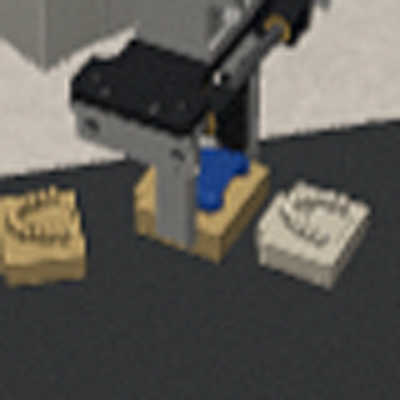

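The model is held level by its base with the pads clear of the tray; the finger is mid-side at about (177,200). I turn it to the unit's axes, then carry it over.

>>> {"op": "drive_tool", "data": {
  "commands": [
    [0, 0, 0, 0, 0, -0.93],
    [0, 0, 0, 0, 0, -0.93],
    [0, 0, 0, 0, 0, -0.93],
    [0, 0, 0, 0, 0, -0.93],
    [0, 0, 0, 0, 0, -0.93],
    [0, 0, 0, 0, 0, -0.93],
    [0, 0, 0, 0, 0, -0.93],
    [0, 0, 0, 0, 0, -0.93],
    [0, 0, 0, 0, 0, -0.93],
    [0, 0, 0, 0, 0, -0.93],
    [0, 0, 0, 0, 0, -0.93],
    [0, 0, 0, 0, 0, -0.93],
    [0, 0, 0, 0, 0, -0.94]
  ]
}}

```text
time: 14.45
tool_pos: [0.5476, -0.3195, 0.1982]
ee_rot: [-3.121, -0.034, -2.748]
wrist_force: [0.1, 0.4, -1.4]
width: 0.0595
finger_force: 30.0
```

>>> {"op": "drive_tool", "data": {
  "commands": [
    [-0.3, 0.5, 0, 0, 0, 0],
    [-0.42, 0.68, 0, 0, 0, 0],
    [-0.42, 0.68, 0, 0, 0, 0],
    [-0.42, 0.68, 0, 0, 0, 0],
    [-0.42, 0.68, 0, 0, 0, 0],
    [-0.42, 0.68, 0, 0, 0, 0],
    [-0.42, 0.68, 0, 0, 0, 0],
    [-0.42, 0.68, 0, 0, 0, 0],
    [-0.42, 0.68, 0, 0, 0, 0],
    [-0.42, 0.68, 0, 0, 0, 0],
    [-0.42, 0.68, 0, 0, 0, 0],
    [-0.42, 0.68, 0, 0, 0, 0],
    [-0.42, 0.68, 0, 0, 0, 0],
    [-0.42, 0.68, 0, 0, 0, 0],
    [-0.4, 0.6, 0, 0, 0, 0],
    [-0.2, 0.4, 0, 0, 0, 0],
    [0, 0, 0, 0, 0, 0]
  ]
}}

```text
time: 16.58
tool_pos: [0.6087, 0.1308, 0.1808]
ee_rot: [-3.086, -0.091, -2.769]
wrist_force: [-47.9, -65.5, 9.5]
width: 0.0603
finger_force: 70.1
```

```bash
python3 - <<'E'
from h import *
st(); go(u2w((5,0,54)),UY+np.pi); print(w2u(get_obs()["tool_pos"]))
s=cover("side"); o=get_obs(); p=proj(s,o["tool_pos"]); u,v=int(p[0]),int(p[1])
cv2.imwrite("pics/over.png",cv2.resize(s["image"][v-50:v+50,u-50:u+50],(500,500),interpolation=cv2.INTER_CUBIC))
E
```

```text
{'time': 16.575, 'joint_positions': [0.1617, 0.3202, 1.1486, -0.074, 1.7495, -1.7942], 'tool_pos': [0.6087, 0.1308, 0.1808], 'ee_rot': [-3.0865, -0.0907, -2.7694], 'wrist_force': [-47.9042, -65.4974, 9.513], 'width': 0.0603, 'finger_force': 70.0672}
shift (current axes) [1.02 1.01 3.23] (target axes) [1.21 0.98 3.17] turn [-0.5  -0.94 -1.19]
[ 53.21843083 -39.33766562 180.84520482]
cover pts 4537 [ 41.3 -37.7 488.6] 566.3
```

View pics/over.png

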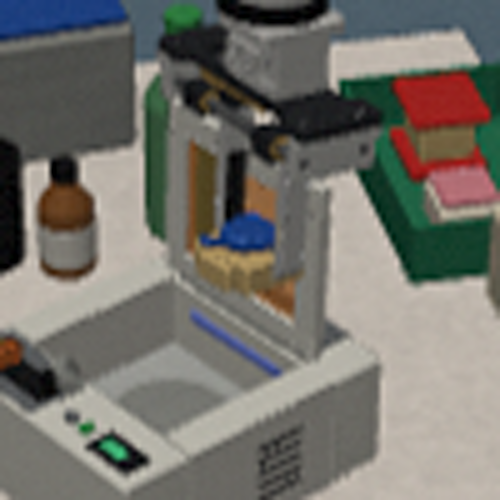

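A joint limit (joint 6) cut the turn short, so the carry ended off target, with the model's base against the open cover. I back straight off along the tool's +x, away from the cover.

>>> {"op": "drive_tool", "data": {
  "commands": [
    [0.3, 0, 0, 0, 0, 0],
    [0.4, 0, 0, 0, 0, 0],
    [0.4, 0, 0, 0, 0, 0],
    [0.4, 0, 0, 0, 0, 0],
    [0.4, 0, 0, 0, 0, 0],
    [0, 0, 0, 0, 0, 0]
  ]
}}

```text
time: 17.38
tool_pos: [0.553, 0.1296, 0.185]
ee_rot: [-3.118, -0.032, -2.75]
wrist_force: [0.7, 0.7, -0.7]
width: 0.061
finger_force: 29.3
```

```bash
python3 - <<'E'
from h import *
st(); print(w2u(get_obs()["tool_pos"])); go(u2w((-40,0,200)),UY+np.pi)
s=cover("side"); o=get_obs(); p=proj(s,o["tool_pos"]); u,v=int(p[0]),int(p[1])
h=cv2.cvtColor(s["image"],cv2.COLOR_BGR2HSV); m=(h[...,0]>100)&(h[...,0]<130)&(h[...,1]>120)&(h[...,2]>60); b=np.zeros_like(m); b[v-30:v+15,u-30:u+30]=1; m&=b
P=cloud(s)[m]; R=Ro.from_euler("xyz",o["ee_rot"]); print("tray in tool frame",(R.inv().apply(np.nanmedian(P,0)-o["tool_pos"])*1000).round(1),m.sum())
ye=b&(h[...,0]>10)&(h[...,0]<35)&(h[...,1]>60)&(h[...,2]>90)
Q=R.inv().apply(cloud(s)[ye.astype(bool)]-o["tool_pos"])*1000; Q=Q[(abs(Q)<60).all(1)]; print("base",len(Q),np.percentile(Q,[3,50,97],axis=0).round(1).tolist())
a=cv2.resize(s["image"][v-40:v+40,u-40:u+40],(500,500),interpolation=cv2.INTER_CUBIC); cv2.imwrite("pics/back.png",a)
E
```

```text
{'time': 17.375, 'joint_positions': [0.1494, 0.1542, 1.3375, -0.0309, 1.6756, -1.8167], 'tool_pos': [0.553, 0.1296, 0.185], 'ee_rot': [-3.1179, -0.0324, -2.7495], 'wrist_force': [0.7219, 0.6681, -0.7148], 'width': 0.061, 'finger_force': 29.2507}
[  3.57591224 -14.00694405 185.01759097]
shift (current axes) [ 1.13  0.23 -0.34] (target axes) [ 1.09  0.35 -0.37] turn [-0.22 -0.34 -1.01]
cover pts 4293 [-11.7 -34.8 451.3] 572.1
tray in tool frame [ 11.8  -6.2 -22.9] 76
base 124 [[3.3, -37.9, -19.4], [30.5, -21.9, -6.2], [44.9, 16.1, 6.8]]
```

View pics/back.png

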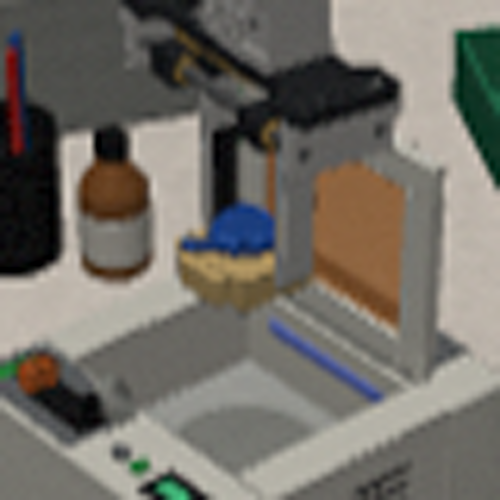

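The push slid the model about 15 mm in the grip, toward its front; the base is still held and the tray looks untouched at (240,230). I square up the tool and measure the model's pose in the hand.

>>> {"op": "drive_tool", "data": {
  "commands": [
    [0, 0, 0, -0.11, -0.17, -0.5],
    [0, 0, 0, -0.11, -0.17, -0.5],
    [0, 0.35, -0.3, 0, 0, 0],
    [0, 0, 0, 0, 0, 0]
  ]
}}

```text
time: 17.92
tool_pos: [0.5482, 0.1436, 0.1994]
ee_rot: [-3.14, 0.004, -2.647]
wrist_force: [0.5, 0.9, -2.1]
width: 0.061
finger_force: 29.3
```

```bash
cat >> h.py <<'E'
def held(n,pr=True):
    s=snapshot(n); o=get_obs(); p=proj(s,o["tool_pos"]); u,v=int(p[0]),int(p[1]); R=Ro.from_euler("xyz",o["ee_rot"])
    h=cv2.cvtColor(s["image"],cv2.COLOR_BGR2HSV); b=np.zeros((480,640),bool); b[v-30:v+20,u-35:u+35]=1
    Q=R.inv().apply((cloud(s)-o["tool_pos"]).reshape(-1,3)).reshape(480,640,3)*1000
    ok=b&(np.nan_to_num(abs(Q),nan=999)<60).all(-1)
    bl=ok&(h[...,0]>100)&(h[...,0]<130)&(h[...,1]>120)&(h[...,2]>50)
    ye=ok&(h[...,0]>10)&(h[...,0]<35)&(h[...,1]>60)&(h[...,2]>80)&(Q[...,2]>-25)
    return s,Q,bl,ye
E
python3 - <<'E'
from h import *
st(); print(w2u(get_obs()["tool_pos"]))
for n in("side","top"):
    s,Q,bl,ye=held(n); pickle.dump(s,open(n+"h.pkl","wb"))
    for k,m in(("blue",bl),("yel",ye)):
        q=Q[m]; print(n,k,len(q),np.percentile(q,[3,50,97],axis=0).round(1).tolist() if len(q) else "")
    # plane-fit of blue top / yellow
    if n=="side":
        v,u=np.nonzero(ye)
        q=Q[ye]; f=q[q[:,0]>20]; # front face & top
        top=f[(f[:,2]<np.percentile(f[:,2],35))]; print("front top z",np.median(top,0))
    v0,u0=proj(s,get_obs()["tool_pos"])[::-1]; c=s["image"][int(v0)-32:int(v0)+28,int(u0)-40:int(u0)+40]
    cv2.imwrite(f"/tmp/{n}.png",cv2.resize(c,(400,300),interpolation=cv2.INTER_CUBIC))
cv2.imwrite("pics/pair.png",cv2.resize(np.hstack([cv2.imread("/tmp/side.png"),cv2.imread("/tmp/top.png")]),(800,300)))
E
```

```text
{'time': 17.925, 'joint_positions': [0.1559, 0.1221, 1.3447, 0.0004, 1.6702, -1.9092], 'tool_pos': [0.5482, 0.1436, 0.1994], 'ee_rot': [-3.1404, 0.0044, -2.6472], 'wrist_force': [0.5127, 0.9238, -2.1053], 'width': 0.061, 'finger_force': 29.2517}
[  6.00871861   0.5992206  199.35737913]
side blue 77 [[-7.4, -22.7, -28.6], [11.8, -5.2, -23.9], [40.3, 23.3, -17.8]]
side yel 134 [[-9.2, -44.0, -14.5], [28.6, -21.7, -6.7], [43.0, 23.8, 8.0]]
front top z [ 30.63792072 -14.58156988 -10.80378708]
top blue 63 [[6.3, -15.7, -32.2], [21.9, -6.0, -27.8], [46.5, 0.7, -23.7]]
top yel 100 [[10.1, -32.0, -20.2], [27.7, -21.1, -13.0], [41.3, 7.0, -3.6]]
```

View pics/pair.png

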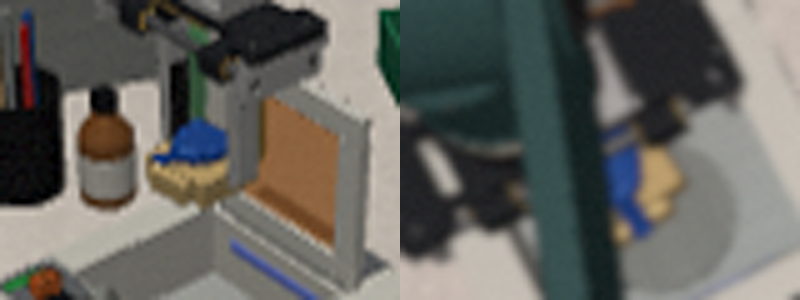

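The tray spans tool y from -23 to +23 and its height is unchanged, so the model is level. It is shifted about 6 mm forward with a slight yaw. I allow for that, lower it, and will check again once it stands.

>>> {"op": "drive_tool", "data": {
  "commands": [
    [-0.12, -0.01, 0.5, 0, 0, 0],
    [0, 0, 0.6, 0, 0, 0],
    [0, 0, 0.6, 0, 0, 0],
    [0, 0, 0.6, 0, 0, 0],
    [0, 0, 0.6, 0, 0, 0],
    [0, 0, 0.4, 0, 0, 0],
    [0, 0, 0.15, 0, 0, 0],
    [0, 0, 0, 0, 0, 0],
    [0, 0, 0, 0, 0, 0]
  ]
}}

```text
time: 19.15
tool_pos: [0.5532, 0.1443, 0.0609]
ee_rot: [-3.14, 0.004, -2.648]
wrist_force: [-0.3, 0.5, -1.7]
width: 0.0611
finger_force: 29.3
```

```bash
python3 - <<'E'
from h import *
st(); print(w2u(get_obs()["tool_pos"]))
E
```

```text
{'time': 19.15, 'joint_positions': [0.1559, 0.2037, 1.5309, -0.0, 1.4031, -1.9084], 'tool_pos': [0.5532, 0.1443, 0.0609], 'ee_rot': [-3.1403, 0.0037, -2.6481], 'wrist_force': [-0.2822, 0.5339, -1.6964], 'width': 0.0611, 'finger_force': 29.2512}
[10.73549052 -1.16664597 60.8515423 ]
```

Now small steps down to contact.

>>> {"op": "drive_tool", "data": {
  "commands": [
    [0, 0, 0.05, 0, 0, 0],
    [0, 0, 0.05, 0, 0, 0],
    [0, 0, 0.05, 0, 0, 0],
    [0, 0, 0, 0, 0, 0],
    [0, 0, 0, 0, 0, 0]
  ]
}}

```text
time: 19.77
tool_pos: [0.5523, 0.1441, 0.0536]
ee_rot: [-3.141, 0.002, -2.648]
wrist_force: [-0.2, 1.0, -1.9]
width: 0.0609
finger_force: 29.3
```

>>> {"op": "drive_tool", "data": {
  "commands": [
    [0, 0, 0.03, 0, 0, 0],
    [0, 0, 0.03, 0, 0, 0],
    [0, 0, 0, 0, 0, 0]
  ]
}}

```text
time: 20.15
tool_pos: [0.5527, 0.1442, 0.0527]
ee_rot: [-3.141, 0.003, -2.648]
wrist_force: [-1.7, -1.6, 5.1]
width: 0.0606
finger_force: 29.3
```

>>> {"op": "drive_tool", "data": {
  "commands": [
    [0, 0, 0.03, 0, 0, 0],
    [0, 0, 0, 0, 0, 0]
  ]
}}

```text
time: 20.4
tool_pos: [0.5527, 0.1442, 0.0526]
ee_rot: [-3.141, 0.003, -2.648]
wrist_force: [-4.6, -0.7, 10.3]
width: 0.0606
finger_force: 29.4
```

>>> {"op": "drive_tool", "data": {
  "commands": [
    [0, 0, 0, 0, 0, 0],
    [0, 0, 0, 0, 0, 0],
    [0, 0, 0, 0, 0, 0],
    [0, 0, -0.2, 0, 0, 0],
    [0, 0, -0.5, 0, 0, 0],
    [0, 0, -0.8, 0, 0, 0],
    [0, 0, -0.8, 0, 0, 0],
    [0, 0, -0.8, 0, 0, 0],
    [0, 0, -0.8, 0, 0, 0],
    [0.8, 0, 0, 0, 0, 0],
    [0.9, 0, 0, 0, 0, 0],
    [0.9, 0, 0, 0, 0, 0],
    [0.9, 0, 0, 0, 0, 0],
    [0, 0, 0, 0, 0, 0]
  ],
  "gripper": 0.15
}}

```text
time: 22.15
tool_pos: [0.4278, 0.0772, 0.2068]
ee_rot: [-3.14, 0.003, -2.649]
wrist_force: [0.8, -0.5, 0.9]
width: 0.0799
finger_force: 0.0
```

```bash
python3 - <<'E'
from h import *
st(); print(w2u(get_obs()["tool_pos"]))
out=[]
for n in("top","side"):
    s=snapshot(n); pickle.dump(s,open(n+"p.pkl","wb")); h=cv2.cvtColor(s["image"],cv2.COLOR_BGR2HSV)
    w=cloud(s); U=w.copy(); d=w[...,:2]-UC; U[...,0]=d[...,0]*np.cos(UY)+d[...,1]*np.sin(UY); U[...,1]=-d[...,0]*np.sin(UY)+d[...,1]*np.cos(UY); U*=1000
    a=np.nan_to_num(U,nan=999); reg=(a[...,0]>-58)&(a[...,0]<66)&(abs(a[...,1])<72)&(a[...,2]>30)&(a[...,2]<110)
    bl=reg&(h[...,0]>100)&(h[...,0]<130)&(h[...,1]>120)&(h[...,2]>50); ye=reg&(h[...,0]>10)&(h[...,0]<35)&(h[...,1]>60)&(h[...,2]>80)
    for k,m in(("blue",bl),("yel",ye)):
        q=U[m]; print(n,k,len(q),np.percentile(q,[3,50,97],axis=0).round(1).tolist() if len(q) else "")
    q=U[bl|ye]; q=q[q[:,2]>52]
    if len(q): print(n,"rect",cv2.minAreaRect(q[:,:2].astype(np.float32)))
    u,v=map(int,proj(s,u2w((5,0,60)))); out.append(cv2.resize(s["image"][v-35:v+35,u-35:u+35],(400,400),interpolation=cv2.INTER_CUBIC))
cv2.imwrite("pics/placed.png",np.hstack(out))
E
```

```text
{'time': 22.15, 'joint_positions': [0.0478, -0.1764, 1.6214, 0.0001, 1.6929, -2.0152], 'tool_pos': [0.4278, 0.0772, 0.2068], 'ee_rot': [-3.1401, 0.0033, -2.6494], 'wrist_force': [0.8072, -0.4581, 0.8862], 'width': 0.0799, 'finger_force': 0.0}
[-131.50587045   -0.82661578  206.78009221]
top blue 31 [[5.2, -20.5, 76.7], [12.7, -11.9, 80.7], [17.0, 2.5, 84.8]]
top yel 37 [[8.3, -30.8, 45.9], [24.5, -24.6, 66.0], [34.1, 16.3, 70.4]]
top rect ((16.37046241760254, -7.722288131713867), (24.601089477539062, 47.30236053466797), 4.207487106323242)
side blue 85 [[-28.6, -28.7, 70.3], [1.5, -9.5, 77.2], [65.1, 20.0, 82.4]]
side yel 86 [[-30.5, -35.3, 45.8], [-14.4, -21.3, 62.0], [27.0, 25.0, 70.7]]
side rect ((14.076976776123047, -6.098480224609375), (84.97784423828125, 103.35871887207031), 89.32110595703125)
```

View pics/placed.png

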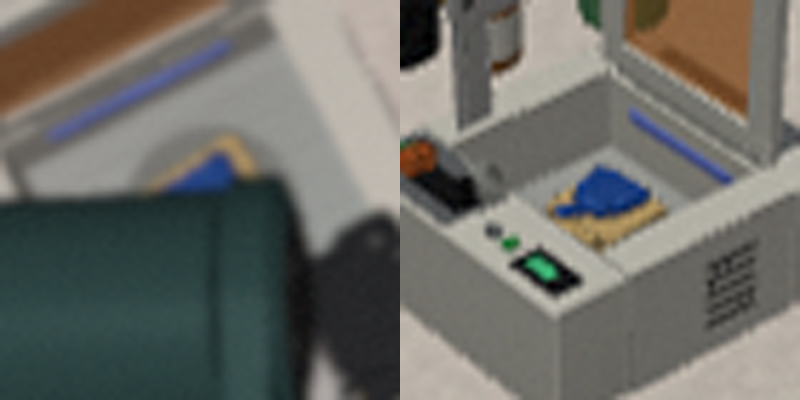

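The side view shows the model standing upright on the plate at about (605,205), but the arm hides it from above. I move up and aside for a clear top measurement, closing the fingers meanwhile.

>>> {"op": "drive_tool", "data": {
  "commands": [
    [0, -0.8, -0.6, 0, 0, 0],
    [0, -0.8, -0.6, 0, 0, 0],
    [0, -0.8, -0.6, 0, 0, 0],
    [0, -0.8, -0.6, 0, 0, 0],
    [0, -0.8, -0.2, 0, 0, 0],
    [0, -0.8, 0, 0, 0, 0],
    [0, 0, 0, 0, 0, 0]
  ],
  "gripper": 1
}}

```text
time: 23.12
tool_pos: [0.5211, -0.0927, 0.3086]
ee_rot: [3.141, 0.0, -2.65]
wrist_force: [0.5, 0.2, -0.8]
width: 0.0131
finger_force: 0.0
```

```bash
python3 - <<'E'
from h import *
st(); print(w2u(get_obs()["tool_pos"]))
s=snapshot("top"); h=cv2.cvtColor(s["image"],cv2.COLOR_BGR2HSV)
u,v=map(int,proj(s,u2w((5,0,60)))); b=np.zeros((480,640),np.uint8); b[v-32:v+32,u-32:u+32]=1
bl=b&((h[...,0]>100)&(h[...,0]<130)&(h[...,1]>120)&(h[...,2]>50)); ye=b&((h[...,0]>10)&(h[...,0]<35)&(h[...,1]>60)&(h[...,2]>80))
for k,m,z in(("blue",bl,.080),("all",cv2.morphologyEx(bl|ye,cv2.MORPH_OPEN,np.ones((3,3),np.uint8)),.066),("all+blue",bl|ye,.066)):
    n,l,stt,_=cv2.connectedComponentsWithStats(m); i=1+np.argmax(stt[1:,4]); c=max(cv2.findContours((l==i).astype(np.uint8),0,1)[0],key=cv2.contourArea)[:,0]
    p=np.array([w2u(ray(s,x,y,z))[:2] for x,y in c],np.float32); print(k,stt[i],cv2.minAreaRect(p),"bbox",p.min(0),p.max(0))
# plate: gray circle edge centre expected px
print("plate px",proj(s,u2w((5,0,44))))
go(u2w((115,0,310)),UY+np.pi)
E
```

```text
{'time': 23.125, 'joint_positions': [-0.2837, 0.0442, 1.2136, 0.0008, 1.8842, -2.3457], 'tool_pos': [0.5211, -0.0927, 0.3086], 'ee_rot': [3.1408, 0.0003, -2.6501], 'wrist_force': [0.5221, 0.2192, -0.8266], 'width': 0.0131, 'finger_force': 0.0}
[-129.74043382 -194.65849808  308.59430039]
blue [232 234  16  19 142] ((-9.950105667114258, -3.8399276733398438), (53.5609130859375, 36.741615295410156), 4.451272964477539) bbox [-36.567722 -20.317327] [17.803858 16.290022]
all [207 209  27  15 246] ((109.90858459472656, 15.182605743408203), (84.69529724121094, 34.9494514465332), 89.02239227294922) bbox [ 92.26234  -26.975353] [127.58292   57.753773]
all+blue [207 209  31  16 254] ((109.83122253417969, 10.649124145507812), (96.26258850097656, 34.9494514465332), 89.02239227294922) bbox [ 92.26234  -37.199936] [127.58292  59.04875]
plate px (np.float64(240.53041425049003), np.float64(242.52577900450783))
shift (current axes) [-6.12  4.84 -0.02] (target axes) [-6.12  4.84 -0.03] turn [ 0.01  0.01 -0.01]
```

```bash
python3 - <<'E'
from h import *
s=snapshot("top"); h=cv2.cvtColor(s["image"],cv2.COLOR_BGR2HSV)
b=np.zeros((480,640),np.uint8); poly=np.array([proj(s,u2w(p)) for p in((-55,-65,62),(60,-65,62),(60,65,62),(-55,65,62))]).astype(np.int32); cv2.fillPoly(b,[poly],1)
print(poly.tolist())
bl=b&((h[...,0]>95)&(h[...,0]<130)&(h[...,1]>90)&(h[...,2]>40)); ye=b&((h[...,0]>8)&(h[...,0]<35)&(h[...,1]>50)&(h[...,2]>60))
m=bl|ye; n,l,stt,_=cv2.connectedComponentsWithStats(m); i=1+np.argmax(stt[1:,4]); m=(l==i)
for k,q in(("yel",(ye>0)&m),("all",m)):
    v,u=np.nonzero(q); p=np.array([w2u(ray(s,x,y,.066))[:2] for x,y in zip(u,v)],np.float32)
    print(k,len(p),p.mean(0),p.min(0),p.max(0),cv2.minAreaRect(p))
    for lo in range(-45,45,10):
        r=p[(p[:,0]>=lo)&(p[:,0]<lo+10)]
        if len(r): print(lo,len(r),r[:,1].min().round(1),r[:,1].max().round(1))
E
```

```text
[[268, 248], [250, 214], [210, 235], [228, 270]]
yel 238 [-3.6939256 -3.4291658] [-34.659775 -35.37448 ] [30.716057 30.395447] ((-1.9648590087890625, -2.916126251220703), (63.596656799316406, 62.39667510986328), 6.231248378753662)
-35 30 -22.4 23.2
-25 57 -35.3 26.9
-15 44 -35.4 28.1
-5 26 -34.3 28.0
5 25 -33.2 29.2
15 27 -32.1 30.4
25 29 -29.7 25.2
all 396 [-1.1245161 -2.6417713] [-34.808033 -35.37448 ] [30.716057 30.395447] ((-2.338399887084961, -2.9569091796875), (64.34817504882812, 62.39667510986328), 6.231248378753662)
-35 38 -22.4 23.2
-25 66 -35.3 26.9
-15 66 -35.4 28.1
-5 68 -34.3 28.0
5 69 -33.2 29.2
15 60 -32.1 30.4
25 29 -29.7 25.2
```

The model stands with its centre about (2.5, -3) mm in the unit's frame, about 4 mm from the plate's centre and upright. That is good enough. Next I go over the cover's top to its rear side.

>>> {"op": "drive_tool", "data": {
  "commands": [
    [-0.61, 0.48, 0, 0, 0, 0],
    [-0.61, 0.48, 0, 0, 0, 0],
    [-0.61, 0.48, 0, 0, 0, 0],
    [-0.61, 0.48, 0, 0, 0, 0],
    [-0.61, 0.48, 0, 0, 0, 0],
    [-0.61, 0.48, 0, 0, 0, 0],
    [-0.61, 0.48, 0, 0, 0, 0],
    [-0.61, 0.48, 0, 0, 0, 0],
    [-0.61, 0.48, 0, 0, 0, 0],
    [-0.63, 0.52, 0, 0, 0, 0],
    [0, 0, 0, 0, 0, 0]
  ]
}}

```text
time: 24.6
tool_pos: [0.643, 0.1985, 0.3091]
ee_rot: [3.141, 0.0, -2.643]
wrist_force: [-0.7, 0.2, -0.8]
width: 0.0004
finger_force: 0.0
```

```bash
python3 - <<'E'
from h import *
st(); print(w2u(get_obs()["tool_pos"]));go(u2w((115,0,230)),UY+np.pi)
E
```

```text
{'time': 24.6, 'joint_positions': [0.2149, 0.3854, 0.8069, 0.0007, 1.9491, -1.8539], 'tool_pos': [0.643, 0.1985, 0.3091], 'ee_rot': [3.141, 0.0004, -2.6433], 'wrist_force': [-0.7076, 0.2382, -0.8486], 'width': 0.0004, 'finger_force': 0.0}
[115.4716699    4.08993379 309.12831266]
shift (current axes) [ 0.01 -0.1   1.98] (target axes) [ 0.01 -0.1   1.98] turn [0.01 0.   0.05]
```

>>> {"op": "drive_tool", "data": {
  "commands": [
    [0, -0.1, 0.6, 0, 0, 0],
    [0, 0, 0.7, 0, 0, 0],
    [0, 0, 0.63, 0, 0, 0],
    [0.3, 0, 0, 0, 0, 0],
    [0.38, 0, 0, 0, 0, 0],
    [0.29, 0, 0.04, 0, 0, 0],
    [0.29, 0, 0.04, 0, 0, 0],
    [0.29, 0, 0.04, 0, 0, 0],
    [0.29, 0, 0.05, 0, 0, 0],
    [0, 0, 0, 0, 0, 0]
  ]
}}

```text
time: 25.85
tool_pos: [0.5797, 0.1561, 0.2258]
ee_rot: [-3.141, 0.0, -2.649]
wrist_force: [1.1, 0.1, 1.6]
width: 0.0005
finger_force: 0.6
```

```bash
python3 - <<'E'
from h import *
st(); print(w2u(get_obs()["tool_pos"])); go(u2w((41,0,226)),UY+np.pi)
E
```

```text
{'time': 25.85, 'joint_positions': [0.1688, 0.1972, 1.207, -0.0003, 1.737, -1.895], 'tool_pos': [0.5797, 0.1561, 0.2258], 'ee_rot': [-3.1411, 0.0003, -2.6486], 'wrist_force': [1.064, 0.0933, 1.6404], 'width': 0.0005, 'finger_force': 0.5696}
[ 39.68681804  -3.27457843 225.83814393]
shift (current axes) [-0.03  0.08 -0.  ] (target axes) [-0.03  0.08 -0.  ] turn [-0.  0. -0.]
```

The finger is in contact with the cover and on its path. I follow the arc down.

>>> {"op": "drive_tool", "data": {
  "commands": [
    [0.28, 0, 0.15, 0, 0, 0],
    [0.28, 0, 0.15, 0, 0, 0],
    [0.28, 0, 0.15, 0, 0, 0],
    [0.23, 0, 0.22, 0, 0, 0],
    [0.23, 0, 0.22, 0, 0, 0],
    [0.22, 0, 0.22, 0, 0, 0],
    [0.15, 0, 0.28, 0, 0, 0],
    [0.15, 0, 0.28, 0, 0, 0],
    [0.15, 0, 0.28, 0, 0, 0],
    [0.05, 0, 0.18, 0, 0, 0],
    [0.05, 0, 0.18, 0, 0, 0],
    [0.05, 0, 0.18, 0, 0, 0],
    [0, 0, 0, 0, 0, 0]
  ]
}}

```text
time: 27.48
tool_pos: [0.5062, 0.1167, 0.1259]
ee_rot: [-3.141, 0.002, -2.648]
wrist_force: [1.1, 0.8, 2.0]
width: 0.0007
finger_force: 1.1
```

```bash
python3 - <<'E'
from h import *
st(); print(w2u(get_obs()["tool_pos"]))
E
```

```text
{'time': 27.475, 'joint_positions': [0.1172, 0.0477, 1.5711, 0.0003, 1.521, -1.9472], 'tool_pos': [0.5062, 0.1167, 0.1259], 'ee_rot': [-3.1413, 0.0017, -2.648], 'wrist_force': [1.1073, 0.7533, 1.9686], 'width': 0.0007, 'finger_force': 1.0613}
[-43.66803211  -3.17832499 125.86681538]
```

>>> {"op": "drive_tool", "data": {
  "commands": [
    [0.01, 0, 0.07, 0, 0, 0],
    [0.01, 0, 0.07, 0, 0, 0],
    [0.01, 0, 0.07, 0, 0, 0],
    [0.01, 0, 0.07, 0, 0, 0],
    [0, 0, 0.06, 0, 0, 0],
    [0, 0, 0.04, 0, 0, 0],
    [0, 0, 0, 0, 0, 0]
  ]
}}

```text
time: 28.35
tool_pos: [0.5047, 0.1159, 0.1108]
ee_rot: [-3.141, 0.001, -2.648]
wrist_force: [1.8, 1.7, 3.0]
width: 0.0003
finger_force: 1.1
```

>>> {"op": "drive_tool", "data": {
  "commands": [
    [0, 0, 0.04, 0, 0, 0],
    [0, 0, 0.03, 0, 0, 0],
    [0, 0, 0, 0, 0, 0]
  ]
}}

```text
time: 28.72
tool_pos: [0.5048, 0.1159, 0.1102]
ee_rot: [-3.141, 0.002, -2.648]
wrist_force: [-3.3, 0.2, 9.5]
width: 0.0005
finger_force: 4.8
```

>>> {"op": "drive_tool", "data": {
  "commands": [
    [0, 0, 0.04, 0, 0, 0],
    [0, 0, 0.02, 0, 0, 0],
    [0, 0, 0, 0, 0, 0],
    [0, 0, 0, 0, 0, 0]
  ]
}}

```text
time: 29.22
tool_pos: [0.5049, 0.1159, 0.11]
ee_rot: [-3.14, 0.003, -2.648]
wrist_force: [-5.6, 0.0, 17.3]
width: 0.0007
finger_force: 8.9
```

>>> {"op": "drive_tool", "data": {
  "commands": [
    [0, 0, -0.1, 0, 0, 0],
    [0, 0, -0.15, 0, 0, 0],
    [0, 0, -0.5, 0, 0, 0],
    [0, 0, -0.9, 0, 0, 0],
    [0, -0.8, -0.9, 0, 0, 0],
    [0, -0.9, 0, 0, 0, 0],
    [0, -0.9, 0, 0, 0, 0],
    [0, -0.9, 0, 0, 0, 0],
    [0, -0.9, 0, 0, 0, 0],
    [0, 0, 0, 0, 0, 0],
    [0, 0, 0, 0, 0, 0]
  ]
}}

```text
time: 30.6
tool_pos: [0.5874, -0.0388, 0.2071]
ee_rot: [3.14, -0.0, -2.648]
wrist_force: [0.2, 1.0, 0.8]
width: 0.0006
finger_force: 0.0
```

```bash
python3 - <<'E'
from h import *
st(); print(w2u(get_obs()["tool_pos"]))
for n in("top","side"):
    s=cover(n); w=cloud(s); d=w[...,:2]-UC; c,q=np.cos(UY),np.sin(UY); x=(d[...,0]*c+d[...,1]*q)*1000; y=(-d[...,0]*q+d[...,1]*c)*1000; z=w[...,2]*1000
    for lo,hi in((-66,-48),(55,75)):
        k=(x>lo)&(x<hi)&(abs(y)<70)&(z>90)&(z<150); print(n,lo,k.sum(),np.nanmedian(z[k]) if k.any() else "")
    h=cv2.cvtColor(s["image"],cv2.COLOR_BGR2HSV); m=(h[...,0]<14)&(h[...,1]>150)&(h[...,2]>80)&(abs(x+97)<20)&(abs(y-60)<30); print("tab",m.sum(),np.median(x[m]),np.median(y[m]))
E
```

```text
{'time': 30.6, 'joint_positions': [-0.1628, 0.1739, 1.2709, 0.0009, 1.6975, -2.2269], 'tool_pos': [0.5874, -0.0388, 0.2071], 'ee_rot': [3.1404, -0.0, -2.6482], 'wrist_force': [0.1668, 0.974, 0.8122], 'width': 0.0006, 'finger_force': 0.0}
[ -45.85795576 -178.58442736  207.0905784 ]
cover pts 94 [-102.8  -74.1  584.4] 588.1
top -66 180 110.56024418025865
top 55 351 110.54388299331171
tab 26 -98.13615646863803 58.756696905422686
cover pts 28 [-106.3  -77.6  574.2] 583.3
side -66 121 107.34878831190575
side 55 81 106.7947915788342
tab 28 -101.7943333819352 54.13775093372644
```

The cover is shut and level, the latch tab is back home, and the robot is clear. I hand in.

```bash
python3 -c "
from bench import close_job
print(close_job())"
```

```text
the job is handed in; nothing more can be done
None
```

I handed the job in: the model stands upright about 4 mm from the plate's centre with the cover latched shut, but on the way I pressed its base against the open cover (wrist force about 81 N), which slid it a little in the grip and may count against the 40 N limit if the gripper's body took it.

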